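Fetch the boxed-in solder reel

TASK

The solder reel in the plywood caddy is boxed in between the green bottle and the yellow tub of brass wool. Clear the bottle and the tub to the black side mat and stand them there, then fetch the reel and set it flat on the round steel pad, wholly on it, and only after that put the bottle and the tub each back on the very spot in the caddy where it stood at the start. Keep the bottle and the tub upright all the time and do not shift the reel before both stand on the mat.

Things in the scene. Friction and masses are not known exactly. Their poses are not given: they have to be found in the camera images.
- wool_tub: Round yellow plastic tub of brass wool, 44 mm diameter (widest about half way up), 25 mm tall. Loose, upright. Origin: centre of its underside; z up. It starts in one of the caddy's two end seats (which one varies); about 0.06 kg.
- cleaner_bottle: Clear bottle with green liquid and a white screw cap, 36 mm diameter, 82 mm tall; body of 36 mm width to about 45 mm up, cap 21 mm wide. Loose, upright. Origin: centre of its underside; z up. It starts in the caddy's other end seat; about 0.09 kg.
- solder_spool: Reel of solder wire lying flat (axis upright), 54 mm diameter over its flanges, 30 mm tall, loose, 0.22 kg. Origin: centre of its underside; z along its axis. It starts in the caddy's middle, about 7 mm from the tub, 11 mm from the bottle and 6 mm from each cheek: fingers find room beside it only along the caddy's y, once bottle and tub are gone.
- caddy: Plywood foot 90 (x) x 210 (y) mm, fixed; the things stand on its top, 5 mm above its origin (centre of underside). Two aluminium cheeks at x = -37 and +37 mm: 8 mm thick, 50 mm long in y about y = 0, tops 39 mm above the origin. A seat (thin ring, 52 mm) at y = -56 and +56 mm, x = 0; bottle and tub each start within 3 mm of one in x and y. Beside the seats, along x, there is room for fingers.
- side_mat: Black rubber mat, 110 mm (its x) x 150 mm (its y), 3 mm thick, fixed, empty. The side area for bottle and tub, left or right of the caddy. Origin: centre of its underside; z up.
- reel_pad: Round dark steel pad, 80 mm diameter, 6 mm thick, fixed, empty, with a fine bright ring of 60 mm drawn on it; on the other side of the caddy from the mat. Origin: centre of its underside; z up.

How it is judged:
On the way, in this order (a step that is already met when the one before it is completed fails the run):
1. bottle and tub stand upright and released on the side mat (their centres over it), and the reel has not been shifted (x of wool_tub in the frame of side_mat between -0.055 and 0.055 m and y of wool_tub in the frame of side_mat between -0.075 and 0.075 m and height (world z) of each of wool_tub, cleaner_bottle below 0.012 m and angle between each of wool_tub, cleaner_bottle's own z axis and vertical below 0.12 rad and contact force between the fingers and wool_tub below 0.3 N and linear speed of each of wool_tub, cleaner_bottle below 0.02 m/s and x of cleaner_bottle in the frame of side_mat between -0.055 and 0.055 m and y of cleaner_bottle in the frame of side_mat between -0.075 and 0.075 m and contact force between the fingers and cleaner_bottle below 0.3 N and distance of solder_spool from where it was at the start of the episode below 0.012 m), for 0.2 s.
2. the reel lies flat and released, wholly on the round pad, while bottle and tub still stand on the mat (x of wool_tub in the frame of side_mat between -0.055 and 0.055 m and y of wool_tub in the frame of side_mat between -0.075 and 0.075 m and height (world z) of each of wool_tub, cleaner_bottle below 0.012 m and angle between each of wool_tub, cleaner_bottle's own z axis and vertical below 0.12 rad and contact force between the fingers and wool_tub below 0.3 N and linear speed of each of wool_tub, cleaner_bottle, solder_spool below 0.02 m/s and x of cleaner_bottle in the frame of side_mat between -0.055 and 0.055 m and y of cleaner_bottle in the frame of side_mat between -0.075 and 0.075 m and contact force between the fingers and cleaner_bottle below 0.3 N and horizontal distance between solder_spool and reel_pad below 0.013 m and z of solder_spool in the frame of reel_pad between 0.003 and 0.011 m and angle between solder_spool's own z axis and vertical below 0.1 rad and contact force between the fingers and solder_spool below 0.3 N), for 0.2 s.
At the end, for the whole second after the job is handed in: bottle and tub each stand upright, released and at rest within 13 mm of where it stood at the start, and the reel lies flat, released and at rest on the round pad, its centre within 13 mm of the pad's centre (distance of each of wool_tub, cleaner_bottle from where it was at the start of the episode below 0.013 m and angle between each of wool_tub, cleaner_bottle's own z axis and vertical below 0.12 rad and contact force between the fingers and wool_tub below 0.3 N and linear speed of each of wool_tub, cleaner_bottle, solder_spool below 0.02 m/s and contact force between the fingers and cleaner_bottle below 0.3 N and horizontal distance between solder_spool and reel_pad below 0.013 m and z of solder_spool in the frame of reel_pad between 0.003 and 0.011 m and angle between solder_spool's own z axis and vertical below 0.1 rad and contact force between the fingers and solder_spool below 0.3 N); the robot touches nothing.
It fails at once if the bottle or the tub is tipped (more than about 30 degrees) (angle between any of wool_tub, cleaner_bottle's own z axis and vertical above 0.55 rad).
It also fails if it takes over 128 s, if anything falls off the work surface, if the arm or the gripper's body presses on something with over 40 N, if the wrist force passes 120 N, or if a joint passes its speed limit or range.

ROBOT

A 7-joint arm with a two-finger parallel gripper is mounted at the origin on a cart in front of the work surface, level with it; the furniture and walls round the work are solid. World frame = base frame: x ahead of the robot, y to its left, z up, the work surface at z = 0. Lengths are in m, angles in rad, forces in N, time in s.
With the tool pointing down it reaches from about 0.4 to 0.85 m from the base axis. Payload 4.5 kg.
Tool frame: the origin (TCP) lies at the very end of the fingers, on their centre line; the grasp point (between the pads) lies 19 mm behind it (grip_point_offset is the distance from the TCP to the grasp point, in m); z points along the fingers, y is the line along which they close (so a half turn about z gives the same grasp; the last joint's range is limited). The gripper opens to 88 mm and grips with 3 to 60 N. Pads are 18 mm wide; open, the fingers measure 123 mm over their backs; the gripper's body (75 mm by 187 mm) begins 45 mm behind the grasp point.
Start: joints at [1.182, 0.689, -0.195, 1.565, 0.157, 0.902, -0.215], TCP at [0.256, -0.57, 0.239] pointing down, gripper open.
Joint ranges: [-3.01, 3.01], [-0.46, 2.08], [-1.47, 1.51], [0.13, 2.56], [-1, 4.14], [0.04, 2.09], [-2.66, 2.66]. Speed limits (rad/s): [2.57, 2.57, 3.14, 3.14, 3.14, 3.14, 3.14].

INTERFACE

Orientations are given as a unit quaternion [x, y, z, w].
In Python, from plant import get_state, snapshot, camera_params, finish_job, grip_point_offset gives the robot as it stands.
- The arm moves only by the tool send_path, called in YAML: its name, and indented under it one key for each argument. Schema: {"type":"object","properties":{"ticks":{"type":"array","items":{"type":"number"},"minItems":7,"maxItems":70},"force":{"type":"number"},"only":{"type":"string"},"quiet":{"type":"boolean"},"lines":{"type":"string"}},"required":["ticks"],"additionalProperties":false}. ticks is one flat list of numbers that holds 1 to 10 rows one after another, with no inner brackets; each row has 7 numbers: the opening from 0.0 (shut) to 1.0 (fully open), then dx, dy, dz in m, then a rotation vector rx, ry, rz in rad; each row is the pose to reach, as a shift and turn from the pose commanded when the call began, along the tool's axes at that moment; what a row does not reach only later rows make up. A row lasts 1/10 s, in which the tool goes at most 0.05 m and 0.15 rad, less where a joint would pass 70% of its speed; a pose out of reach is approached as far as the arm can. The fingers move at their own pace and stop on an object; force is the grip in N (left out, the last holds). Time passes only in rows, so rows that do not move let the fingers close. The tool returns the time, the measured TCP pose, the force, the opening and the grip force at its end. only (a regular expression) keeps the lines of the reply that match it, lines (a string "A,B") keeps lines A to B, and quiet returns only ok. Input that does not fit is refused with a message, and nothing moves.
- get_state(): the state, without advancing time (a new reading comes with each control period).
- snapshot(name): name is "scene" or "top" or "wrist"; returns (picture, depth): 400x640x3 uint8, red, green, blue; 400x640 float32, m along the optical axis (not along the pixel's ray), 0 where there is no reading.
- camera_params(name): a dict with "fx", "fy", "cx", "cy" (pixels), "k1" (the pictures are not rectified: a ray, as slopes to the right and down, at radius r is drawn at 1 + k1 r^2 times it, then the intrinsics apply), "rvec" (rotation vector, rad) and "tvec" (3), from world to camera coordinates, as OpenCV has them. Camera axes: x right, y down, z forward; pixel columns grow to the right and rows downward; lengths in m; the calibration is good to about 2 mm. A picture is of the moment at which its call begins: read the wrist's pose just before it. camera_params takes no time and is no camera call; for the wrist camera it gives the pose at the moment of the call.
- finish_job(): hands the job in; it is judged then, once.
The state is a dict: "clock": time; "q": joint angles; "qd": joint speeds; "joint_torque": joint torques, N m; "tool_pos": TCP position; "eef_rot": TCP orientation; "contact_force": force on the tool from outside, world axes, zero at the start; "moment": the same for the moment, N m; "opening": opening from 0.0 (shut) to 1.0 (fully open); "finger_force": force on a finger pad.
Only numpy, scipy, OpenCV 4.12 (cv2) and the standard library are available. Lean on these libraries where they do the work, as an engineer would, in place of code of your own. Each camera call takes 0.05 s, during which the arm holds its last target. There are 200 camera calls.

## Working session

There is one attempt and no reset: what is moved stays moved. The work goes in short steps, Python scripts to look and compute and a tool call to move; the robot and the scene stay as the last step left them, time stands still between calls to the robot, and variables do not carry over. Pictures are saved under pics/ and viewed, at most 14 in all, crops included, and the job is handed in when it is done.

```bash
mkdir -p pics; ls; python3 - <<'E'
from plant import *
import cv2
s=get_state();print(s, grip_point_offset)
for n in("top","scene"):
    p,d=snapshot(n);cv2.imwrite(f"pics/{n}0.png",p[:,:,::-1]);import numpy as np;np.save(f"pics/{n}0.npy",d)
    print(camera_params(n))
E
```

```text
pics
{'clock': 0.0, 'q': array([ 1.18182848,  0.69002211, -0.19448974,  1.56630618,  0.15726767,
        0.9025158 , -0.2151319 ]), 'qd': array([-0.00066649,  0.00191498,  0.00084535, -0.00138006,  0.00047781,
        0.00115884,  0.00075737]), 'joint_torque': array([-4.14856268e-04, -5.27564514e+01, -1.26709800e+00, -1.53433031e+01,
       -5.26163320e-02,  6.54095915e-03,  1.70376165e-04]), 'tool_pos': array([ 0.25612195, -0.5694254 ,  0.23789572]), 'eef_rot': array([ 9.77740108e-01,  2.09817570e-01, -2.55146184e-04, -8.96863168e-04]), 'contact_force': array([-0.28121251,  0.08608922, -0.24806094]), 'moment': array([-0.05254846,  0.05227775,  0.0304035 ]), 'finger_force': 0.0, 'opening': 1.003598137740025} 0.0187
{'fx': 435.70742443595253, 'fy': 435.70742443595253, 'cx': 324.8919879919986, 'cy': 201.46016717183275, 'k1': -0.06328926967972374, 'rvec': array([ 2.21758277, -1.99406631,  0.19257899]), 'tvec': array([-0.04397859,  0.48568877,  0.82740574])}
{'fx': 454.0419902809839, 'fy': 454.0419902809839, 'cx': 312.1866641174479, 'cy': 198.95496401021404, 'k1': -0.07041073068482326, 'rvec': array([ 1.07673959, -2.50200652,  0.94567386]), 'tvec': array([0.34738938, 0.31119678, 0.98236325])}
```

View pics/top0.png

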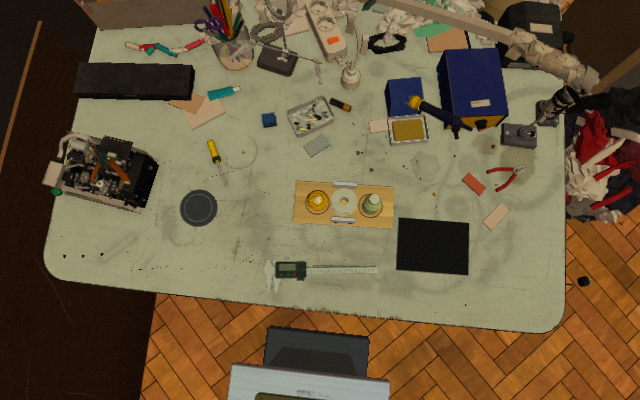

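View pics/scene0.png

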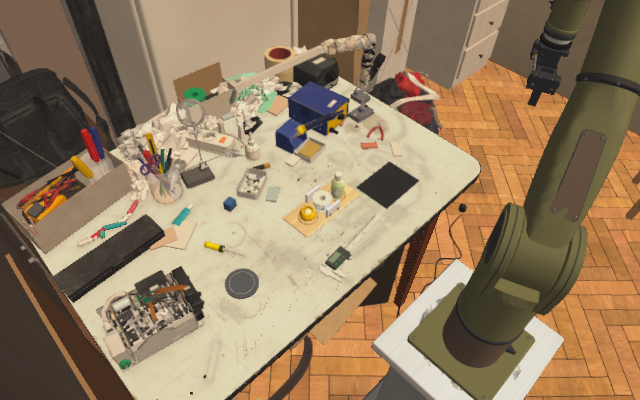

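Top view: tub at (318,202), reel at (344,203), bottle at (371,204), mat around (432,246) and pad around (199,208). Next I'll turn these into world positions.

```bash
cat > h.py <<'E'
import numpy as np, cv2
from plant import *
from scipy.spatial.transform import Rotation as R
def rays(c,uv):
    K=np.array([[c["fx"],0,c["cx"]],[0,c["fy"],c["cy"]],[0,0,1]])
    n=cv2.undistortPoints(np.float64(uv).reshape(-1,1,2),K,np.array([c["k1"],0,0,0,0.]),None,None).reshape(-1,2)
    return np.c_[n,np.ones(len(n))]
def frame(c):
    M=cv2.Rodrigues(np.float64(c["rvec"]))[0]; return M,-M.T@c["tvec"]
def onplane(c,uv,z):            # pixels -> world points at height z
    M,o=frame(c); d=rays(c,uv)@M
    return o+d*((z-o[2])/d[:,2])[:,None]
def cloud(c,depth):             # HxWx3 world points
    M,o=frame(c); v,u=np.mgrid[:400,:640]
    P=(rays(c,np.c_[u.ravel(),v.ravel()])*depth.reshape(-1,1))@M+o
    return P.reshape(400,640,3)
def togo(target,yaw=None):      # shift (and yaw) in the tool's axes for TCP target
    s=get_state(); T=R.from_quat(s["eef_rot"])
    print("tcp",s["tool_pos"].round(4),"go",T.inv().apply(np.array(target)-s["tool_pos"]).round(4))
E
python3 - <<'E'
from h import *
c=camera_params("top");p=cv2.imread("pics/top0.png");d=np.load("pics/top0.npy");W=cloud(c,d);Z=W[...,2]
hsv=cv2.cvtColor(p,cv2.COLOR_BGR2HSV)
def box(x0,x1,y0,y1):
    m=np.zeros((400,640),bool);m[y0:y1,x0:x1]=1;return m
def rep(n,m,z):
    cs,_=cv2.findContours(m.astype(np.uint8),cv2.RETR_EXTERNAL,cv2.CHAIN_APPROX_NONE);k=max(cs,key=cv2.contourArea)
    q=onplane(c,k.reshape(-1,2),z)[:,:2]
    r=cv2.minAreaRect(np.float32(q*1000)); e=cv2.fitEllipse(np.float32(q*1000))
    print(n,"rect",np.round(r[0],1),np.round(r[1],1),round(r[2],1),"ell",np.round(e[0],1),np.round(e[1],1),"z",np.median(Z[m]).round(4))
V=hsv[...,2];S=hsv[...,1];H=hsv[...,0]
rep("mat",(V<45)&box(385,485,205,290),.003)
rep("pad",(V<95)&box(170,225,180,235),.006)
rep("ply",((S>70)&(H<30)|(Z>.012))&box(280,410,170,238),.005)
for n,b,lo,hi in(("tub",(302,332,185,220),.015,.04),("reel",(332,356,188,215),.022,.034),("bottle",(357,392,188,220),.02,.1),("cap",(357,392,188,220),.07,.1)):
    m=box(*b)&(Z>lo)&(Z<hi);q=W[m];print(n,len(q),(q.min(0)*1e3).round(1),(q.max(0)*1e3).round(1),"mid",((q.min(0)+q.max(0))*500).round(1),"med",(np.median(q,0)*1e3).round(1))
print(camera_params("wrist"))
E
python3 -c "
import cv2;p=cv2.imread('pics/top0.png')[165:245,280:480];cv2.imwrite('pics/c0.png',cv2.resize(p,None,fx=4,fy=4,interpolation=2))"
```

```text
mat rect [ 427.3 -224.1] [108.3 147.8] 1.3 ell [ 427.2 -224.3] [123.2 176.4] z 0.0025
pad rect [454.7 274.5] [78.4 78.4] 53.0 ell [454.9 274.6] [77.9 78.5] z 0.0064
ply rect [497.1 -30.9] [ 99.8 225.1] 1.5 ell [495.3 -30. ] [104.  254.6] z 0.0055
tub 359 [455.1  -8.1  15.3] [516.   46.7  39.3] mid [485.6  19.3  27.3] med [493.3  24.4  27. ]
reel 167 [470.7 -53.7  22. ] [522.8  -6.6  34. ] mid [496.8 -30.1  28. ] med [499.2 -31.1  33.1]
bottle 304 [ 477.4 -104.    20. ] [510.7 -67.7  89.8] mid [494.  -85.8  54.9] med [489.  -83.2  62.5]
cap 106 [485.5 -96.6  71.5] [505.2 -75.9  89.8] mid [495.4 -86.3  80.7] med [494.  -86.1  85.5]
{'fx': 327.22770722712175, 'fy': 327.22770722712175, 'cx': 323.098006544257, 'cy': 193.53516558143525, 'k1': 0.013814668400829126, 'rvec': array([-2.4149885 ,  1.5611879 ,  0.24298097]), 'tvec': array([-0.62436339, -0.04132114,  0.39046245])}
```

View pics/c0.png

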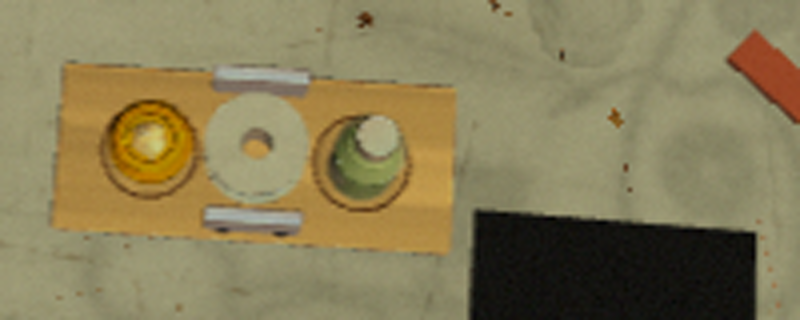

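The crop shows the tub in the left seat, the bottle in the right seat and the reel between them. The caddy is yawed about 1.5°. Next I'll work out the wrist camera offset and the shift for the first move.

```bash
python3 - <<'E'
from h import *
c=camera_params("wrist");M,o=frame(c);s=get_state();T=R.from_quat(s["eef_rot"])
print("cam in tool",T.inv().apply(o-s["tool_pos"]),"cam z axis",T.inv().apply(M[2]),"cam x",T.inv().apply(M[0]))
print(T.as_matrix().round(3))
togo([.46,-.03,.24])
E
```

```text
cam in tool [ 0.07822316  0.00039303 -0.14562499] cam z axis [-3.01123355e-01 -2.58623794e-04  9.53585160e-01] cam x [-1.39210450e-04  9.99999964e-01  2.27252139e-04]
[[ 0.912  0.41  -0.001]
 [ 0.41  -0.912  0.001]
 [-0.    -0.002 -1.   ]]
tcp [ 0.2562 -0.5695  0.238 ] go [ 0.4073 -0.4083 -0.0014]
```

```bash
python3 - <<'E'
from h import *
togo([.495,.05,.24])
E
```

```text
tcp [ 0.2562 -0.5695  0.238 ] go [ 0.472  -0.4669 -0.0013]
```

send_path:
  ticks: [1, 0.034, -0.034, 0, 0, 0, -0.12, 1, 0.068, -0.068, 0, 0, 0, -0.24, 1, 0.102, -0.102, 0, 0, 0, -0.36, 1, 0.136, -0.136, 0, 0, 0, -0.48, 1, 0.17, -0.17, 0, 0, 0, -0.6, 1, 0.204, -0.204, 0, 0, 0, -0.72, 1, 0.238, -0.236, 0, 0, 0, -0.84, 1, 0.272, -0.27, 0, 0, 0, -0.96, 1, 0.306, -0.303, 0, 0, 0, -1.08, 1, 0.34, -0.337, 0, 0, 0, -1.175]
  force: 30

```text
clock: 1.1
tool_pos: [0.4285, -0.1215, 0.2386]
eef_rot: [0.696, 0.718, -0.0, 0.0]
contact_force: [-0.1, 0.6, 0.4]
opening: 1.0
finger_force: 0.0
```

```bash
python3 - <<'E'
from h import *
togo([.495,.05,.24])
E
```

```text
tcp [ 0.4285 -0.1215  0.2386] go [ 0.1694  0.0718 -0.0014]
```

send_path:
  ticks: [1, 0.045, 0.018, 0, 0, 0, 0, 1, 0.09, 0.036, 0, 0, 0, 0, 1, 0.13, 0.054, 0, 0, 0, 0, 1, 0.17, 0.072, 0, 0, 0, 0, 1, 0.17, 0.072, 0, 0, 0, 0, 1, 0.17, 0.072, 0, 0, 0, 0]

```text
clock: 1.7
tool_pos: [0.4954, 0.0496, 0.2384]
eef_rot: [0.697, 0.717, -0.0, -0.0]
contact_force: [-0.3, 0.6, 0.6]
opening: 0.998
finger_force: 0.0
```

```bash
python3 - <<'E'
from h import *
s=get_state();c=camera_params("wrist");p,d=snapshot("wrist");cv2.imwrite("pics/w0.png",p[:,:,::-1]);np.savez("pics/w0.npz",p=p,d=d,**c)
print(s["tool_pos"])
W=cloud(c,d);Z=W[...,2]
for z in (.02,.03,.06,.08): print(z,[(np.round(W[m].mean(0)*1e3,1)) for m in [(abs(Z-z)<.005)&(abs(W[...,0]-.495)<.07)&(abs(W[...,1]+.03)<.12)]])
E
```

```text
[0.49535365 0.04955572 0.23836687]
0.02 [array([496.7,  -5. ,  21.5])]
0.03 [array([497.6, -12.5,  31.5])]
0.06 [array([497.5, -79.4,  59.8])]
0.08 [array([497.4, -81.2,  80.7])]
```

View pics/w0.png

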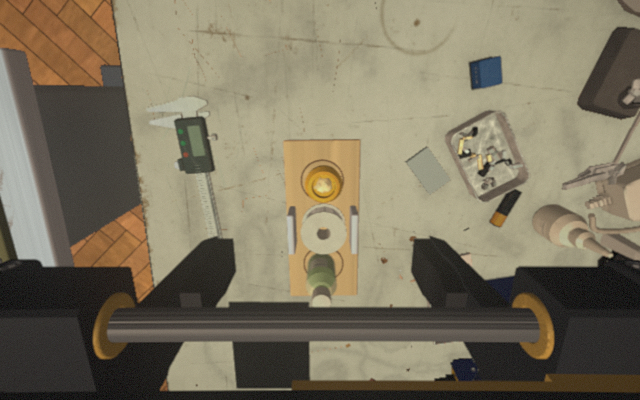

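Wrist view: tub at (322,183), reel at (323,230), bottle base around (320,268) with its cap near (321,300). I'll fit their centres.

```bash
python3 - <<'E'
from h import *
f=np.load("pics/w0.npz");c={k:f[k] for k in f.files};p=f["p"];W=cloud(c,f["d"]);Z=W[...,2]
hsv=cv2.cvtColor(p,cv2.COLOR_RGB2HSV);H,S,V=[hsv[...,i].astype(int) for i in range(3)]
X,Y=W[...,0],W[...,1]
def circ(n,m):
    q=W[m][:,:2];e=cv2.minEnclosingCircle(np.float32(q*1e3));print(n,len(q),"enc",np.round(e[0],1),round(e[1],1),"mean",(q.mean(0)*1e3).round(1),"zmax",Z[m].max().round(4),"bbox",(q.min(0)*1e3).round(1),(q.max(0)*1e3).round(1))
box=(abs(X-.496)<.03)
circ("tub>12",box&(abs(Y-.025)<.0255)&(Z>.012)); circ("tub>20",box&(abs(Y-.025)<.0255)&(Z>.02)); circ("tub>26",box&(abs(Y-.025)<.0255)&(Z>.026))
circ("reel",box&(abs(Y+.03)<.032)&(Z>.032)&(Z<.038))
circ("bottle20-50",box&(Y<-.06)&(Z>.02)&(Z<.05));circ("cap",box&(Y<-.06)&(Z>.07))
ply=(H<25)&(S>60)&(Z<.012)&(abs(X-.496)<.07)&(abs(Y+.03)<.13)
r=cv2.minAreaRect(np.float32(W[ply][:,:2]*1e3));print("ply",r)
# ring pixels at tub: orange outline
k=(H<25)&(S>150)&box&(abs(Y-.025)<.03)&(Z>.008);circ("tubcol",k)
im=p[130:320,270:380,::-1];cv2.imwrite("pics/w0c.png",cv2.resize(im,None,fx=3.1,fy=3.1,interpolation=cv2.INTER_CUBIC))
E
```

```text
tub>12 1110 enc [497.   23.8] 22.0 mean [496.7  26. ] zmax 0.0318 bbox [475.2   2.7] [518.1  45.6]
tub>20 1089 enc [497.   23.9] 22.0 mean [496.7  25.7] zmax 0.0318 bbox [475.2   2.7] [518.1  45.6]
tub>26 614 enc [496.7  24. ] 19.5 mean [496.9  25. ] zmax 0.0318 bbox [477.8   5.2] [515.6  43.5]
reel 1420 enc [498.1 -30.8] 27.2 mean [498.3 -30.5] zmax 0.0368 bbox [472.  -57.6] [524.7  -4.2]
bottle20-50 368 enc [497.1 -85.1] 17.8 mean [496.6 -73.4] zmax 0.05 bbox [479.2 -86. ] [514.9 -68.9]
cap 352 enc [497.7 -87.5] 10.5 mean [497.3 -83.8] zmax 0.0881 bbox [487.1 -93.6] [508.  -77.2]
ply ((494.0354919433594, -24.170074462890625), (134.875, 255.84661865234375), 4.602356910705566)
tubcol 842 enc [496.4  24. ] 21.7 mean [496.   26.1] zmax 0.0318 bbox [475.2   2.7] [517.7  45.6]
```

View pics/w0c.png

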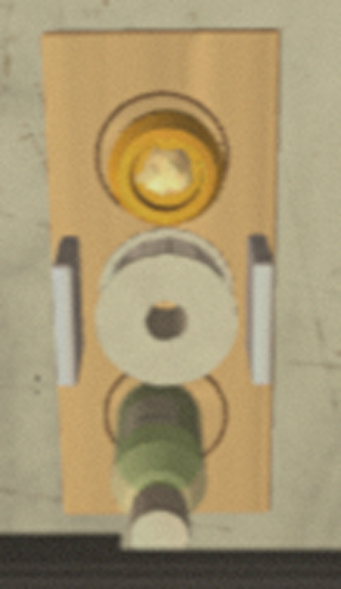

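Measured sizes match (tub radius 22.0, reel 27.2, cap 10.5). Tub is at (.497,.024), reel at (.498,-.031), bottle at (.4973,-.0869). Bottle first.

```bash
python3 - <<'E'
from h import *
togo([.4973,-.0869,.0285])
togo([.4973,-.0869,.14])
E
```

```text
tcp [0.495  0.0479 0.2382] go [-0.1346 -0.001   0.2099]
tcp [0.495  0.0479 0.2382] go [-0.1347 -0.0011  0.0984]
```

send_path:
  ticks: [1, -0.045, 0, 0.02, 0, 0, 0, 1, -0.09, 0, 0.04, 0, 0, 0, 1, -0.135, -0.001, 0.06, 0, 0, 0, 1, -0.135, -0.001, 0.1, 0, 0, 0, 1, -0.135, -0.001, 0.1, 0, 0, 0, 1, -0.135, -0.001, 0.1, 0, 0, 0]

```text
clock: 2.35
tool_pos: [0.4974, -0.0864, 0.1389]
eef_rot: [0.698, 0.716, -0.0, -0.001]
contact_force: [0.4, -0.3, -0.1]
opening: 1.0
finger_force: 0.0
```

```bash
python3 - <<'E'
from h import *
togo([.4973,-.0869,.0285]);s=get_state();print(s["tool_pos"])
p,d=snapshot("wrist");cv2.imwrite("pics/w1.png",p[:,:,::-1])
togo([.4973,-.0869,.0285])
c=camera_params("wrist");W=cloud(c,d);X,Y,Z=np.moveaxis(W,2,0)
for lo,hi in((.02,.05),(.08,.095)):
    m=(abs(X-.497)<.03)&(abs(Y+.087)<.03)&(Z>lo)&(Z<hi);q=W[m][:,:2];e=cv2.minEnclosingCircle(np.float32(q*1e3));print(len(q),e,q.min(0),q.max(0))
E
```

```text
tcp [ 0.4974 -0.0864  0.1389] go [-5.000e-04  1.000e-04  1.104e-01]
[ 0.49742727 -0.08642051  0.13892816]
tcp [ 0.4985 -0.0856  0.1398] go [-0.0013 -0.0013  0.1113]
388 ((498.12091064453125, -75.24073028564453), 18.65317153930664) [ 0.48096916 -0.08257232] [ 0.5155692 -0.057033 ]
803 ((498.54180908203125, -87.45524597167969), 10.576346397399902) [ 0.48825609 -0.09779252] [ 0.50882526 -0.07687903]
```

send_path:
  ticks: [1, -0.001, 0, 0.04, 0, 0, 0, 1, -0.001, 0, 0.075, 0, 0, 0, 1, -0.001, 0, 0.1, 0, 0, 0, 1, -0.001, 0, 0.111, 0, 0, 0, 1, -0.001, 0, 0.111, 0, 0, 0, 0.2, -0.001, 0, 0.111, 0, 0, 0, 0.2, -0.001, 0, 0.111, 0, 0, 0, 0.2, -0.001, 0, 0.111, 0, 0, 0, 0.2, -0.001, 0, 0.111, 0, 0, 0, 0.2, -0.001, 0, 0.111, 0, 0, 0]
  force: 15

```text
clock: 3.4
tool_pos: [0.4985, -0.0874, 0.0281]
eef_rot: [0.698, 0.717, 0.0, 0.0]
contact_force: [-0.8, -0.1, 0.4]
opening: 0.569
finger_force: 0.0
```

send_path:
  ticks: [0.2, 0, 0, 0, 0, 0, 0, 0.2, 0, 0, 0, 0, 0, 0, 0.2, 0, 0, 0, 0, 0, 0, 0.2, 0, 0, 0, 0, 0, 0, 0.2, 0, 0, 0, 0, 0, 0, 0.2, 0, 0, 0, 0, 0, 0]
  force: 15

```text
clock: 4.0
tool_pos: [0.4981, -0.0873, 0.0277]
eef_rot: [0.698, 0.717, -0.0, -0.0]
contact_force: [0.0, -0.2, 1.3]
opening: 0.397
finger_force: 15.0
```

send_path:
  ticks: [0.2, 0, 0, -0.02, 0, 0, 0, 0.2, 0, 0, -0.05, 0, 0, 0, 0.2, -0.03, -0.01, -0.07, 0, 0, 0, 0.2, -0.07, -0.03, -0.07, 0, 0, 0, 0.2, -0.11, -0.05, -0.07, 0, 0, 0, 0.2, -0.15, -0.066, -0.07, 0, 0, 0, 0.2, -0.177, -0.066, -0.07, 0, 0, 0, 0.2, -0.177, -0.066, -0.05, 0, 0, 0, 0.2, -0.177, -0.066, -0.05, 0, 0, 0]

```text
clock: 4.9
tool_pos: [0.4357, -0.2666, 0.0762]
eef_rot: [0.698, 0.716, -0.001, -0.001]
contact_force: [-0.1, 0.6, -0.5]
opening: 0.399
finger_force: 15.0
```

```bash
python3 - <<'E'
from h import *
for i in range(3): togo([.427,-.262,.0257]); 
s=get_state();print(s["opening"],s["finger_force"])
E
```

```text
tcp [ 0.4357 -0.2666  0.0762] go [ 0.0048 -0.0085  0.0505]
tcp [ 0.4357 -0.2666  0.0762] go [ 0.0048 -0.0085  0.0505]
tcp [ 0.4357 -0.2666  0.0762] go [ 0.0048 -0.0085  0.0505]
0.39923538823373705 14.998758097935934
```

send_path:
  ticks: [0.2, 0.004, -0.006, 0.025, 0, 0, 0, 0.2, 0.004, -0.006, 0.04, 0, 0, 0, 0.2, 0.004, -0.006, 0.047, 0, 0, 0, 0.2, 0.004, -0.006, 0.05, 0, 0, 0, 0.2, 0.004, -0.006, 0.05, 0, 0, 0]

```text
clock: 5.4
tool_pos: [0.4315, -0.2617, 0.0279]
eef_rot: [0.697, 0.717, 0.0, 0.0]
contact_force: [-0.8, 0.2, -1.4]
opening: 0.396
finger_force: 15.0
```

send_path:
  ticks: [0.2, 0, 0, 0, 0, 0, 0, 0.2, 0, 0, 0.001, 0, 0, 0, 0.2, 0, 0, 0.001, 0, 0, 0, 0.2, 0, 0, 0.001, 0, 0, 0]

```text
clock: 5.8
tool_pos: [0.4311, -0.2623, 0.027]
eef_rot: [0.698, 0.717, 0.0, 0.0]
contact_force: [0.4, 0.1, -1.0]
opening: 0.399
finger_force: 15.0
```

send_path:
  ticks: [0.2, 0, 0, 0.001, 0, 0, 0, 0.2, 0, 0, 0.002, 0, 0, 0, 0.2, 0, 0, 0.002, 0, 0, 0, 0.2, 0, 0, 0.002, 0, 0, 0]

```text
clock: 6.2
tool_pos: [0.4311, -0.2623, 0.0256]
eef_rot: [0.697, 0.717, -0.0, 0.001]
contact_force: [-1.9, 0.6, 9.5]
opening: 0.397
finger_force: 15.0
```

send_path:
  ticks: [0.2, 0, 0, -0.001, 0, 0, 0, 0.6, 0, 0, -0.001, 0, 0, 0, 1, 0, 0, -0.001, 0, 0, 0, 1, 0, 0, -0.001, 0, 0, 0, 1, 0, 0, -0.001, 0, 0, 0, 1, 0, 0, -0.001, 0, 0, 0, 1, 0, 0, -0.001, 0, 0, 0, 1, 0, 0, -0.001, 0, 0, 0, 1, 0, 0, -0.03, 0, 0, 0, 1, 0, 0, -0.07, 0, 0, 0]

```text
clock: 7.2
tool_pos: [0.4298, -0.2614, 0.0941]
eef_rot: [0.697, 0.717, -0.001, -0.002]
contact_force: [0.6, -0.5, -0.1]
opening: 0.997
finger_force: 0.0
```

send_path:
  ticks: [1, 0, 0, -0.04, 0, 0, 0, 1, 0, 0, -0.08, 0, 0, 0, 1, 0, 0, -0.08, 0, 0, 0]

```text
clock: 7.5
tool_pos: [0.4337, -0.2631, 0.1791]
eef_rot: [0.698, 0.716, 0.002, 0.004]
contact_force: [0.7, 0.6, -0.7]
opening: 1.001
finger_force: 0.0
```

```bash
python3 - <<'E'
from h import *
togo([.497,.024,.12]);togo([.497,.024,.008])
E
```

```text
tcp [ 0.4337 -0.2631  0.1791] go [0.2855 0.0704 0.0585]
tcp [ 0.4337 -0.2631  0.1791] go [0.286  0.0695 0.1705]
```

send_path:
  ticks: [1, 0.045, 0.011, 0, 0, 0, 0, 1, 0.09, 0.022, 0, 0, 0, 0, 1, 0.135, 0.033, 0, 0, 0, 0, 1, 0.18, 0.044, 0, 0, 0, 0, 1, 0.225, 0.055, 0.02, 0, 0, 0, 1, 0.265, 0.065, 0.04, 0, 0, 0, 1, 0.286, 0.069, 0.07, 0, 0, 0, 1, 0.286, 0.069, 0.07, 0, 0, 0, 1, 0.286, 0.069, 0.07, 0, 0, 0]

```text
clock: 8.4
tool_pos: [0.4911, 0.0251, 0.1039]
eef_rot: [0.697, 0.717, -0.002, -0.0]
contact_force: [-0.6, -0.5, 0.2]
opening: 1.004
finger_force: 0.0
```

```bash
python3 - <<'E'
from h import *
p,d=snapshot("wrist")
togo([.497,.024,.008])
c=camera_params("wrist");W=cloud(c,d);X,Y,Z=np.moveaxis(W,2,0)
m=(abs(X-.497)<.03)&(abs(Y-.026)<.026)&(Z>.02)&(Z<.04);q=W[m][:,:2];e=cv2.minEnclosingCircle(np.float32(q*1e3));print(len(q),e,q.min(0),q.max(0))
m=(abs(X-.497)<.03)&(abs(Y+.03)<.03)&(Z>.032)&(Z<.04);q=W[m][:,:2];e=cv2.minEnclosingCircle(np.float32(q*1e3));print(len(q),e,q.min(0),q.max(0))
E
```

```text
tcp [0.4917 0.0241 0.1046] go [-0.0001  0.0054  0.0966]
2602 ((497.38531494140625, 22.82650375366211), 21.98794937133789) [0.47546266 0.00154971] [0.51933616 0.0447125 ]
3271 ((499.0299377441406, -32.11127471923828), 27.24086570739746) [ 0.47210903 -0.05762334] [ 0.52500489 -0.0053328 ]
```

send_path:
  ticks: [1, -0.001, 0.005, 0.04, 0, 0, 0, 1, -0.001, 0.005, 0.075, 0, 0, 0, 1, -0.001, 0.005, 0.09, 0, 0, 0, 1, -0.001, 0.005, 0.095, 0, 0, 0, 1, -0.001, 0.005, 0.095, 0, 0, 0, 1, -0.001, 0.005, 0.095, 0, 0, 0]

```text
clock: 9.05
tool_pos: [0.498, 0.0239, 0.0109]
eef_rot: [0.698, 0.716, 0.001, 0.001]
contact_force: [-0.2, 0.1, 0.2]
opening: 1.0
finger_force: 0.0
```

send_path:
  ticks: [0.3, 0, 0, 0.002, 0, 0, 0, 0.3, 0, 0, 0.002, 0, 0, 0, 0.3, 0, 0, 0.002, 0, 0, 0, 0.3, 0, 0, 0.002, 0, 0, 0, 0.3, 0, 0, 0.002, 0, 0, 0, 0.3, 0, 0, 0.002, 0, 0, 0, 0.3, 0, 0, 0.002, 0, 0, 0, 0.3, 0, 0, 0.002, 0, 0, 0, 0.3, 0, 0, 0.002, 0, 0, 0, 0.3, 0, 0, 0.002, 0, 0, 0]
  force: 15

```text
clock: 10.05
tool_pos: [0.4972, 0.0248, 0.0077]
eef_rot: [0.697, 0.717, -0.0, -0.0]
contact_force: [0.0, -0.1, 1.5]
opening: 0.464
finger_force: 15.0
```

send_path:
  ticks: [0.3, 0, 0, -0.002, 0, 0, 0, 0.3, 0, 0, -0.005, 0, 0, 0, 0.3, 0, 0, -0.008, 0, 0, 0, 0.3, 0, 0, -0.008, 0, 0, 0, 0.3, 0, 0, -0.008, 0, 0, 0]

```text
clock: 10.55
tool_pos: [0.4974, 0.0247, 0.0159]
eef_rot: [0.698, 0.717, 0.0, 0.0]
contact_force: [-0.4, -0.2, -0.5]
opening: 0.472
finger_force: 15.0
```

```bash
python3 - <<'E'
from h import *
c=camera_params("wrist");p,d=snapshot("wrist");cv2.imwrite("pics/w2.png",p[100:,120:520,::-1])
W=cloud(c,d);X,Y,Z=np.moveaxis(W,2,0)
m=(abs(X-.497)<.02)&(abs(Y-.023)<.02)&(Z>.01)&(Z<.06);print(m.sum(),np.percentile(Z[m],[10,50,90,98]))
E
```

```text
6034 [0.0318163  0.03497937 0.03793448 0.03860395]
```

View pics/w2.png

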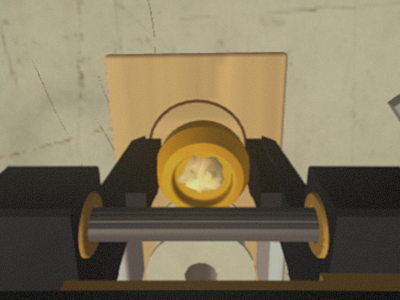

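The tub is held level and about 7 mm up; its top centre is near crop (203,172). I'll lift it gently and carry it to the mat.

send_path:
  ticks: [0.3, 0, 0, -0.01, 0, 0, 0, 0.3, 0, 0, -0.03, 0, 0, 0, 0.3, 0, 0, -0.05, 0, 0, 0, 0.3, -0.01, 0, -0.06, 0, 0, 0, 0.3, -0.035, -0.01, -0.06, 0, 0, 0, 0.3, -0.065, -0.025, -0.06, 0, 0, 0, 0.3, -0.095, -0.04, -0.06, 0, 0, 0, 0.3, -0.125, -0.05, -0.06, 0, 0, 0, 0.3, -0.155, -0.06, -0.06, 0, 0, 0, 0.3, -0.185, -0.063, -0.06, 0, 0, 0]

```text
clock: 11.6
tool_pos: [0.4378, -0.1632, 0.0763]
eef_rot: [0.697, 0.717, -0.001, -0.0]
contact_force: [0.8, -0.7, -1.6]
opening: 0.469
finger_force: 15.0
```

send_path:
  ticks: [0.3, -0.015, 0, 0, 0, 0, 0, 0.3, -0.03, 0, 0, 0, 0, 0, 0.3, -0.03, 0, 0, 0, 0, 0]

```text
clock: 11.9
tool_pos: [0.4397, -0.1946, 0.0762]
eef_rot: [0.699, 0.715, -0.001, 0.001]
contact_force: [-0.8, 1.1, -0.9]
opening: 0.47
finger_force: 15.0
```

```bash
python3 - <<'E'
from h import *
togo([.43,-.19,.0055])
p,d=snapshot("top");cv2.imwrite("pics/t1.png",cv2.resize(p[160:300,280:500,::-1],None,fx=3,fy=3))
E
```

```text
tcp [ 0.4397 -0.1946  0.0762] go [ 0.0049 -0.0096  0.0707]
```

View pics/t1.png

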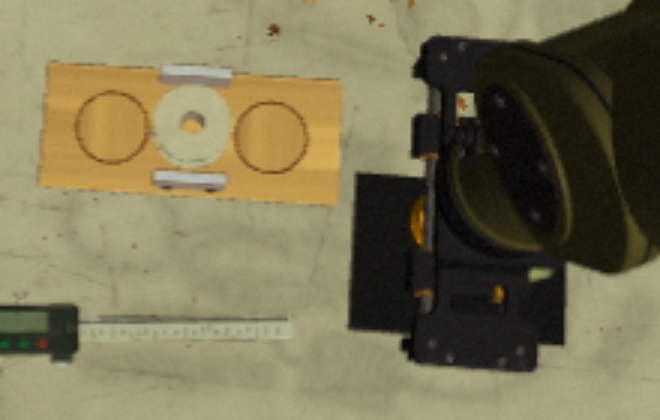

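Top view: the reel at crop (192,124) has not moved, and the tub hangs over the mat at about (420,220). I'll set it down slightly further from the bottle.

send_path:
  ticks: [0.3, 0.012, -0.008, 0.02, 0, 0, 0, 0.3, 0.012, -0.008, 0.045, 0, 0, 0, 0.3, 0.012, -0.008, 0.06, 0, 0, 0, 0.3, 0.012, -0.008, 0.067, 0, 0, 0, 0.3, 0.012, -0.008, 0.067, 0, 0, 0, 0.3, 0.012, -0.008, 0.067, 0, 0, 0]

```text
clock: 12.55
tool_pos: [0.4321, -0.1796, 0.0092]
eef_rot: [0.697, 0.717, 0.0, 0.0]
contact_force: [-1.0, 0.5, -0.5]
opening: 0.468
finger_force: 15.0
```

send_path:
  ticks: [0.3, 0, 0, 0.001, 0, 0, 0, 0.3, 0, 0, 0.002, 0, 0, 0, 0.3, 0, 0, 0.002, 0, 0, 0, 0.3, 0, 0, 0.002, 0, 0, 0]

```text
clock: 12.95
tool_pos: [0.4319, -0.1802, 0.0069]
eef_rot: [0.698, 0.716, 0.0, 0.0]
contact_force: [0.8, 0.5, -1.4]
opening: 0.466
finger_force: 15.0
```

send_path:
  ticks: [0.3, 0, 0, 0.001, 0, 0, 0, 0.3, 0, 0, 0.0015, 0, 0, 0, 0.3, 0, 0, 0.0015, 0, 0, 0, 0.3, 0, 0, 0.0015, 0, 0, 0]

```text
clock: 13.35
tool_pos: [0.4319, -0.1802, 0.0057]
eef_rot: [0.698, 0.717, 0.0, 0.0]
contact_force: [-0.2, -0.0, 5.2]
opening: 0.467
finger_force: 15.0
```

send_path:
  ticks: [0.6, 0, 0, 0, 0, 0, 0, 0.6, 0, 0, 0, 0, 0, 0, 0.6, 0, 0, 0, 0, 0, 0, 0.9, 0, 0, 0, 0, 0, 0, 0.9, 0, 0, 0, 0, 0, 0, 0.9, 0, 0, 0, 0, 0, 0, 0.9, 0, 0, -0.02, 0, 0, 0, 0.9, 0, 0, -0.06, 0, 0, 0, 1, 0, 0, -0.1, 0, 0, 0, 1, 0, 0, -0.14, 0, 0, 0]

```text
clock: 14.35
tool_pos: [0.4311, -0.1801, 0.1467]
eef_rot: [0.698, 0.717, -0.0, -0.001]
contact_force: [-0.5, -0.2, -0.7]
opening: 0.998
finger_force: 0.0
```

```bash
python3 - <<'E'
from h import *
togo([.4985,-.031,.15])
E
```

```text
tcp [ 0.4311 -0.1801  0.1467] go [ 0.1472  0.0714 -0.0033]
```

send_path:
  ticks: [1, 0.015, 0.007, 0, 0, 0, 0.14, 1, 0.03, 0.014, 0, 0, 0, 0.28, 1, 0.045, 0.021, 0, 0, 0, 0.42, 1, 0.06, 0.028, 0, 0, 0, 0.56, 1, 0.075, 0.035, 0, 0, 0, 0.7, 1, 0.09, 0.042, 0, 0, 0, 0.84, 1, 0.105, 0.05, 0, 0, 0, 0.98, 1, 0.12, 0.058, 0, 0, 0, 1.12, 1, 0.135, 0.066, 0, 0, 0, 1.26, 1, 0.147, 0.071, 0, 0, 0, 1.4]

```text
clock: 15.35
tool_pos: [0.4992, -0.0301, 0.1452]
eef_rot: [0.995, 0.096, 0.0, -0.0]
contact_force: [0.4, 0.8, 0.2]
opening: 0.997
finger_force: 0.0
```

```bash
python3 - <<'E'
from h import *
print(get_state()["q"])
E
```

```text
[ 0.05954952  0.6810758  -0.14697136  2.02743612  0.21427143  0.44696425
 -1.62664006]
```

send_path:
  ticks: [1, 0, 0, 0, 0, 0, 0.1, 1, 0, 0, 0, 0, 0, 0.17, 1, 0, 0, 0, 0, 0, 0.17, 1, 0, 0, 0, 0, 0, 0.17]

```text
clock: 15.75
tool_pos: [0.4986, -0.0313, 0.1452]
eef_rot: [1.0, 0.015, -0.0, 0.0]
contact_force: [0.5, 0.1, -0.4]
opening: 1.0
finger_force: 0.0
```

```bash
python3 - <<'E'
from h import *
p,d=snapshot("wrist");cv2.imwrite("pics/w3.png",p[:,:,::-1])
togo([.4985,-.031,.01])
c=camera_params("wrist");W=cloud(c,d);X,Y,Z=np.moveaxis(W,2,0)
m=(abs(X-.497)<.028)&(abs(Y+.03)<.05)&(Z>.032)&(Z<.04);q=W[m][:,:2];e=cv2.minEnclosingCircle(np.float32(q*1e3));print(len(q),e,q.min(0),q.max(0))
p,d=snapshot("top");c=camera_params("top");W=cloud(c,d);X,Y,Z=np.moveaxis(W,2,0)
m=(abs(X-.427)<.055)&(abs(Y+.224)<.075)&(Z>.015)
n,l,st,ce=cv2.connectedComponentsWithStats(m.astype(np.uint8))
for i in range(1,n):
    if st[i,4]>20:print(st[i,4],np.median(W[l==i],0).round(4),Z[l==i].max())
E
```

```text
tcp [ 0.4986 -0.0313  0.1452] go [-1.000e-04 -3.000e-04  1.352e-01]
2950 ((497.9398498535156, -31.62310791015625), 27.061904907226562) [ 0.47112354 -0.05855761] [ 0.52475943 -0.0051867 ]
```

View pics/w3.png

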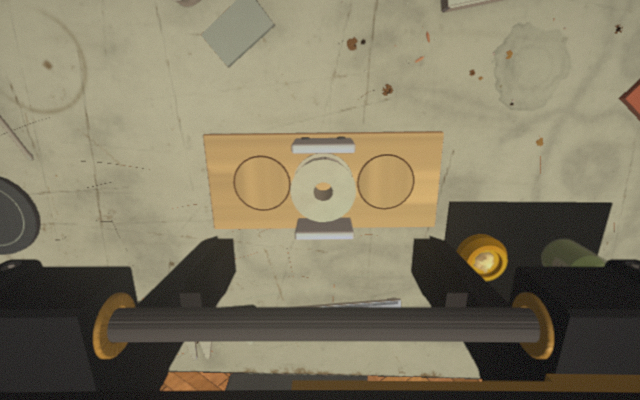

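The wrist view shows the tub at (483,258) and the bottle at (570,252), both standing on the mat. The reel at (323,190) is free on both sides, so I'll grasp it.

send_path:
  ticks: [1, 0, 0, 0.04, 0, 0, 0, 1, 0, 0, 0.08, 0, 0, 0, 1, 0, 0, 0.115, 0, 0, 0, 1, 0, 0, 0.13, 0, 0, 0, 1, 0, 0, 0.136, 0, 0, 0, 1, 0, 0, 0.137, 0, 0, 0, 1, 0, 0, 0.137, 0, 0, 0]

```text
clock: 16.55
tool_pos: [0.4993, -0.0313, 0.0089]
eef_rot: [1.0, 0.014, 0.001, -0.0]
contact_force: [-0.0, -0.6, 0.3]
opening: 0.998
finger_force: 0.0
```

send_path:
  ticks: [0.4, 0, 0, 0, 0, 0, 0, 0.4, 0, 0, 0, 0, 0, 0, 0.4, 0, 0, 0, 0, 0, 0, 0.4, 0, 0, 0, 0, 0, 0, 0.4, 0, 0, 0, 0, 0, 0, 0.4, 0, 0, 0, 0, 0, 0, 0.4, 0, 0, 0, 0, 0, 0, 0.4, 0, 0, 0, 0, 0, 0, 0.4, 0, 0, 0, 0, 0, 0]
  force: 25

```text
clock: 17.45
tool_pos: [0.4989, -0.0312, 0.0084]
eef_rot: [1.0, 0.014, 0.0, 0.0]
contact_force: [1.0, 0.4, 5.4]
opening: 0.602
finger_force: 25.0
```

send_path:
  ticks: [0.4, 0, 0, -0.01, 0, 0, 0, 0.4, 0, 0, -0.03, 0, 0, 0, 0.4, 0, 0, -0.06, 0, 0, 0, 0.4, 0, -0.03, -0.09, 0, 0, 0, 0.4, -0.01, -0.07, -0.11, 0, 0, 0, 0.4, -0.02, -0.11, -0.13, 0, 0, 0, 0.4, -0.03, -0.15, -0.137, 0, 0, 0, 0.4, -0.04, -0.19, -0.137, 0, 0, 0, 0.4, -0.055, -0.23, -0.137, 0, 0, 0, 0.4, -0.07, -0.27, -0.137, 0, 0, 0]

```text
clock: 18.45
tool_pos: [0.4202, 0.238, 0.1455]
eef_rot: [1.0, 0.014, -0.0, 0.0]
contact_force: [0.2, 0.5, -2.7]
opening: 0.599
finger_force: 25.0
```

send_path:
  ticks: [0.4, 0, -0.02, 0, 0, 0, 0, 0.4, 0, -0.037, 0, 0, 0, 0, 0.4, 0, -0.037, 0, 0, 0, 0, 0.4, 0, -0.037, 0, 0, 0, 0]

```text
clock: 18.85
tool_pos: [0.4199, 0.2727, 0.1451]
eef_rot: [1.0, 0.014, -0.0, 0.001]
contact_force: [1.3, -1.2, -2.9]
opening: 0.601
finger_force: 25.0
```

```bash
python3 - <<'E'
from h import *
c=camera_params("wrist");p,d=snapshot("wrist");cv2.imwrite("pics/w4.png",p[:,:,::-1]);np.savez("pics/w4.npz",p=p,d=d,**c)
togo([.455,.274,.145])
E
```

```text
tcp [0.4201 0.272  0.1451] go [ 0.0349 -0.0011  0.0001]
```

View pics/w4.png

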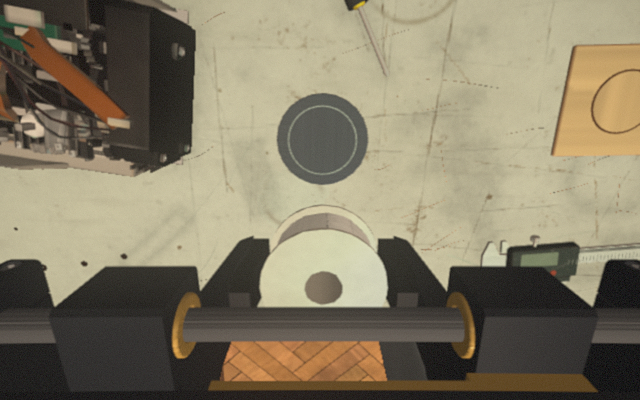

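The pad is fully visible with its centre at (323,138). A black instrument stands left of it, with its edge at px 193. I'll measure both.

```bash
python3 - <<'E'
from h import *
f=np.load("pics/w4.npz");c={k:f[k] for k in f.files};p=f["p"];W=cloud(c,f["d"]);X,Y,Z=np.moveaxis(W,2,0)
g=cv2.cvtColor(p,cv2.COLOR_RGB2GRAY);m=np.zeros_like(g);m[80:200,260:385]=(g[80:200,260:385]<125);cs,_=cv2.findContours(m,cv2.RETR_EXTERNAL,cv2.CHAIN_APPROX_NONE);k=max(cs,key=cv2.contourArea).reshape(-1,2)
q=onplane(c,k,.006);e=cv2.minEnclosingCircle(np.float32(q[:,:2]*1e3));print("pad",e,cv2.fitEllipse(np.float32(q[:,:2]*1e3)),q[:,:2].min(0),q[:,:2].max(0))
b=(Y>.32)&(Z>.05)&(Z<.25)&(X>.3)&(X<.62);b[240:]=0
print("box",b.sum(),W[b].min(0),W[b].max(0));b&=abs(X-.455)<.06;print(W[b].min(0) if b.any() else None,Z[b].max() if b.any() else 0)
r=np.zeros_like(b);r[200:306,258:390]=1;r&=(Z>.12)&(Z<.2);q=W[r];e=cv2.minEnclosingCircle(np.float32(q[:,:2]*1e3));print("reel held",e,np.percentile(q[:,2],[5,50,95]),q.min(0),q.max(0))
togo([.455,.274,.012])
E
```

```text
pad ((456.53692626953125, 274.17333984375), 39.445247650146484) ((456.6246337890625, 274.23974609375), (77.54715728759766, 77.77892303466797), 84.42538452148438) [0.41712936 0.23510423] [0.49583592 0.3132715 ]
box 28329 [0.4329204  0.36475209 0.05000011] [0.54887464 0.50495294 0.09829433]
[0.4329204  0.36877415 0.05000011] 0.0982943314239525
reel held ((426.9112243652344, 272.4383239746094), 32.148651123046875) [0.14326664 0.17075099 0.17195898] [0.40878161 0.24044754 0.14046653] [0.44615474 0.30455606 0.17312496]
tcp [0.4201 0.272  0.1451] go [ 0.0351 -0.0014  0.1331]
```

The instrument starts at y = .365 and is .098 tall. It would meet the 187 mm gripper body, so I'll turn the fingers along x before lowering onto the pad at (.4565,.2742).

send_path:
  ticks: [0.4, 0.004, 0, 0, 0, 0, -0.14, 0.4, 0.008, 0, 0, 0, 0, -0.28, 0.4, 0.012, 0, 0, 0, 0, -0.42, 0.4, 0.016, 0, 0, 0, 0, -0.56, 0.4, 0.02, 0, 0, 0, 0, -0.7, 0.4, 0.024, -0.001, 0, 0, 0, -0.84, 0.4, 0.028, -0.001, 0, 0, 0, -0.98, 0.4, 0.032, -0.001, 0, 0, 0, -1.12, 0.4, 0.036, -0.001, 0, 0, 0, -1.26, 0.4, 0.036, -0.001, 0, 0, 0, -1.4]

```text
clock: 19.9
tool_pos: [0.4572, 0.273, 0.145]
eef_rot: [0.755, 0.656, -0.001, 0.001]
contact_force: [-0.9, -0.3, -3.1]
opening: 0.6
finger_force: 25.0
```

send_path:
  ticks: [0.4, 0, 0, 0, 0, 0, -0.1, 0.4, 0, 0, 0, 0, 0, -0.17, 0.4, 0, 0, 0, 0, 0, -0.17, 0.4, 0, 0, 0, 0, 0, -0.17]

```text
clock: 20.3
tool_pos: [0.4565, 0.2741, 0.145]
eef_rot: [0.699, 0.715, -0.001, 0.0]
contact_force: [-0.6, -0.2, -1.7]
opening: 0.604
finger_force: 25.0
```

```bash
python3 - <<'E'
from h import *
c=camera_params("wrist");p,d=snapshot("wrist");cv2.imwrite("pics/w5.png",p[:,:,::-1])
togo([.4565,.2742,.0095]);print(get_state()["q"].round(2))
E
```

```text
tcp [0.4565 0.2745 0.1451] go [-1.000e-04  1.000e-04  1.356e-01]
[-0.36  0.74 -0.44  1.92  0.53  0.6  -1.13]
```

View pics/w5.png

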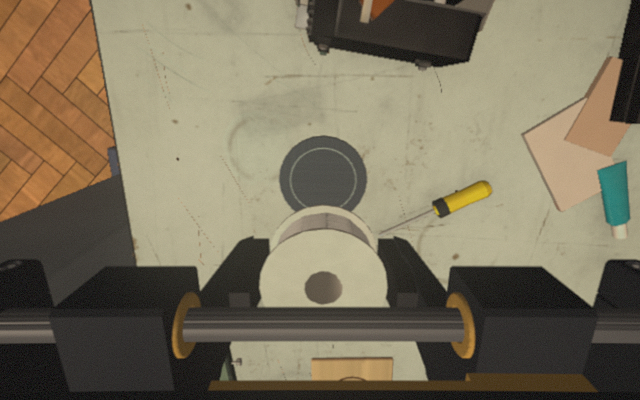

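The pad at (323,178) is clear below the reel, the screwdriver tip at (385,232) stays outside the fingers' room, and the box is well away. Now lowering.

send_path:
  ticks: [0.4, 0, 0, 0.04, 0, 0, 0, 0.4, 0, 0, 0.08, 0, 0, 0, 0.4, 0, 0, 0.11, 0, 0, 0, 0.4, 0, 0, 0.125, 0, 0, 0, 0.4, 0, 0, 0.132, 0, 0, 0, 0.4, 0, 0, 0.133, 0, 0, 0, 0.4, 0, 0, 0.133, 0, 0, 0]

```text
clock: 21.05
tool_pos: [0.4567, 0.276, 0.0128]
eef_rot: [0.698, 0.716, 0.001, 0.0]
contact_force: [-0.5, 0.1, -1.8]
opening: 0.603
finger_force: 25.0
```

send_path:
  ticks: [0.4, -0.001, 0, 0.001, 0, 0, 0, 0.4, -0.001, 0, 0.002, 0, 0, 0, 0.4, -0.001, 0, 0.002, 0, 0, 0, 0.4, -0.001, 0, 0.002, 0, 0, 0]

```text
clock: 21.45
tool_pos: [0.4565, 0.2748, 0.0105]
eef_rot: [0.698, 0.717, 0.0, 0.0]
contact_force: [0.1, -0.7, -2.1]
opening: 0.602
finger_force: 25.0
```

send_path:
  ticks: [0.4, 0, 0, 0.001, 0, 0, 0, 0.4, 0, 0, 0.0015, 0, 0, 0, 0.4, 0, 0, 0.0015, 0, 0, 0, 0.4, 0, 0, 0.0015, 0, 0, 0]

```text
clock: 21.85
tool_pos: [0.4564, 0.2748, 0.0094]
eef_rot: [0.697, 0.717, 0.0, 0.0]
contact_force: [-0.8, -1.1, 5.3]
opening: 0.601
finger_force: 25.0
```

Contact. I'll release and lift.

send_path:
  ticks: [0.75, 0, 0, 0, 0, 0, 0, 0.75, 0, 0, 0, 0, 0, 0, 0.75, 0, 0, 0, 0, 0, 0, 0.95, 0, 0, 0, 0, 0, 0, 0.95, 0, 0, 0, 0, 0, 0, 0.95, 0, 0, 0, 0, 0, 0, 1, 0, 0, -0.02, 0, 0, 0, 1, 0, 0, -0.06, 0, 0, 0, 1, 0, 0, -0.1, 0, 0, 0, 1, 0, 0, -0.14, 0, 0, 0]

```text
clock: 22.85
tool_pos: [0.4559, 0.2744, 0.15]
eef_rot: [0.697, 0.717, -0.0, -0.0]
contact_force: [1.3, 1.1, 0.0]
opening: 1.003
finger_force: 0.0
```

send_path:
  ticks: [1, 0, 0, 0, 0, 0, 0, 1, 0, 0, 0, 0, 0, 0, 1, 0, 0, 0, 0, 0, 0]

```text
clock: 23.15
tool_pos: [0.4557, 0.2739, 0.1477]
eef_rot: [0.698, 0.717, -0.001, 0.0]
contact_force: [0.6, 0.3, -0.5]
opening: 0.997
finger_force: 0.0
```

```bash
python3 - <<'E'
from h import *
c=camera_params("wrist");p,d=snapshot("wrist")
W=cloud(c,d);X,Y,Z=np.moveaxis(W,2,0)
m=(abs(X-.457)<.04)&(abs(Y-.274)<.04)&(Z>.03)&(Z<.045);q=W[m];e=cv2.minEnclosingCircle(np.float32(q[:,:2]*1e3));print(len(q),e,np.percentile(q[:,2],[5,50,95]))
togo([.4311,-.1802,.145]);print(R.from_quat(get_state()["eef_rot"]).as_matrix().round(3))
E
```

```text
2948 ((456.8841552734375, 273.318115234375), 26.971715927124023) [0.03439011 0.03547692 0.03659635]
tcp [0.4556 0.274  0.1474] go [-0.4533 -0.0367  0.0033]
[[-0.027  1.    -0.002]
 [ 1.     0.027 -0.002]
 [-0.002 -0.002 -1.   ]]
```

Reel centre is (456.9,273.3) and pad centre (456.6,274.2), flat, so it's well within tolerance. Back to the tub.

send_path:
  ticks: [1, -0.045, -0.004, 0, 0, 0, 0, 1, -0.09, -0.008, 0, 0, 0, 0, 1, -0.135, -0.011, 0, 0, 0, 0, 1, -0.18, -0.015, 0, 0, 0, 0, 1, -0.225, -0.018, 0, 0, 0, 0, 1, -0.27, -0.022, 0, 0, 0, 0, 1, -0.315, -0.026, 0, 0, 0, 0, 1, -0.36, -0.03, 0, 0, 0, 0, 1, -0.405, -0.033, 0, 0, 0, 0, 1, -0.453, -0.037, 0, 0, 0, 0]

```text
clock: 24.2
tool_pos: [0.4308, -0.1802, 0.1476]
eef_rot: [0.697, 0.717, -0.0, -0.001]
contact_force: [1.0, 0.3, 0.7]
opening: 0.998
finger_force: 0.0
```

send_path:
  ticks: [1, 0, 0, 0, 0, 0, 0, 1, 0, 0, 0, 0, 0, 0, 1, 0, 0, 0, 0, 0, 0]

```text
clock: 24.5
tool_pos: [0.4315, -0.1775, 0.1482]
eef_rot: [0.697, 0.717, 0.0, -0.001]
contact_force: [-0.0, 0.4, 0.4]
opening: 0.999
finger_force: 0.0
```

```bash
python3 - <<'E'
from h import *
c=camera_params("wrist");p,d=snapshot("wrist");cv2.imwrite("pics/w6.png",p[:,:,::-1])
W=cloud(c,d);X,Y,Z=np.moveaxis(W,2,0)
m=(abs(X-.432)<.03)&(abs(Y+.18)<.03)&(Z>.018)&(Z<.045);q=W[m];e=cv2.minEnclosingCircle(np.float32(q[:,:2]*1e3));print(len(q),e,np.percentile(q[:,2],[5,50,95]),q.min(0),q.max(0))
m=(abs(X-.432)<.03)&(abs(Y+.262)<.03)&(Z>.07);q=W[m]
if len(q):print(len(q),cv2.minEnclosingCircle(np.float32(q[:,:2]*1e3)))
togo([.4319,-.1802,.0065])
E
```

```text
1878 ((432.3665466308594, -180.94247436523438), 22.051618576049805) [0.01998794 0.02484    0.02823465] [ 0.4105519  -0.20288256  0.01803362] [ 0.45359948 -0.15954322  0.03050001]
281 ((432.0262145996094, -260.3070983886719), 9.971256256103516)
tcp [ 0.4317 -0.1772  0.1483] go [-0.0032  0.0002  0.1418]
```

View pics/w6.png

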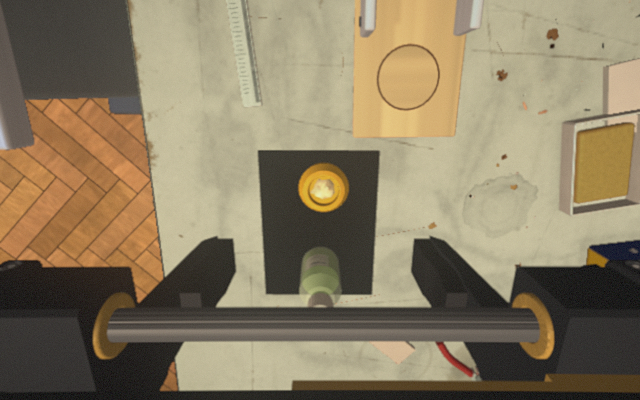

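Tub at (323,188) and bottle at (320,275) both stand on the mat. Picking up the tub.

send_path:
  ticks: [1, -0.003, 0, 0.04, 0, 0, 0, 1, -0.003, 0, 0.08, 0, 0, 0, 1, -0.003, 0, 0.115, 0, 0, 0, 1, -0.003, 0, 0.133, 0, 0, 0, 1, -0.003, 0, 0.14, 0, 0, 0, 1, -0.003, 0, 0.14, 0, 0, 0, 1, -0.003, 0, 0.14, 0, 0, 0]

```text
clock: 25.25
tool_pos: [0.432, -0.1807, 0.0089]
eef_rot: [0.697, 0.718, 0.0, -0.0]
contact_force: [0.2, 0.7, -0.5]
opening: 1.001
finger_force: 0.0
```

send_path:
  ticks: [0.3, 0, 0, 0.002, 0, 0, 0, 0.3, 0, 0, 0.002, 0, 0, 0, 0.3, 0, 0, 0.002, 0, 0, 0, 0.3, 0, 0, 0.002, 0, 0, 0, 0.3, 0, 0, 0.002, 0, 0, 0, 0.3, 0, 0, 0.002, 0, 0, 0, 0.3, 0, 0, 0.002, 0, 0, 0, 0.3, 0, 0, 0.002, 0, 0, 0, 0.3, 0, 0, 0.002, 0, 0, 0, 0.3, 0, 0, 0.002, 0, 0, 0]
  force: 15

```text
clock: 26.25
tool_pos: [0.4316, -0.1822, 0.0068]
eef_rot: [0.697, 0.717, -0.0, 0.0]
contact_force: [0.5, -0.5, 1.4]
opening: 0.469
finger_force: 15.0
```

send_path:
  ticks: [0.3, 0, 0, -0.01, 0, 0, 0, 0.3, 0, 0, -0.03, 0, 0, 0, 0.3, 0, 0, -0.055, 0, 0, 0, 0.3, 0.01, 0.005, -0.07, 0, 0, 0, 0.3, 0.04, 0.02, -0.07, 0, 0, 0, 0.3, 0.07, 0.032, -0.07, 0, 0, 0, 0.3, 0.1, 0.044, -0.07, 0, 0, 0, 0.3, 0.13, 0.056, -0.07, 0, 0, 0, 0.3, 0.16, 0.065, -0.07, 0, 0, 0, 0.3, 0.19, 0.069, -0.07, 0, 0, 0]

```text
clock: 27.25
tool_pos: [0.4961, 0.0111, 0.0765]
eef_rot: [0.698, 0.716, 0.0, 0.0]
contact_force: [-0.1, -1.0, -1.7]
opening: 0.47
finger_force: 15.0
```

```bash
python3 - <<'E'
from h import *
togo([.4972,.0238,.0077])
E
```

```text
tcp [0.4961 0.0111 0.0765] go [0.0127 0.0014 0.0688]
```

send_path:
  ticks: [0.3, 0.013, 0.001, 0.015, 0, 0, 0, 0.3, 0.013, 0.001, 0.04, 0, 0, 0, 0.3, 0.013, 0.001, 0.055, 0, 0, 0, 0.3, 0.013, 0.001, 0.062, 0, 0, 0, 0.3, 0.013, 0.001, 0.065, 0, 0, 0, 0.3, 0.013, 0.001, 0.065, 0, 0, 0, 0.3, 0.013, 0.001, 0.065, 0, 0, 0]

```text
clock: 27.95
tool_pos: [0.4964, 0.0226, 0.0122]
eef_rot: [0.698, 0.716, 0.0, 0.0]
contact_force: [0.2, -1.3, -0.9]
opening: 0.469
finger_force: 15.0
```

send_path:
  ticks: [0.3, 0.001, 0.001, 0.001, 0, 0, 0, 0.3, 0.001, 0.001, 0.002, 0, 0, 0, 0.3, 0.001, 0.001, 0.003, 0, 0, 0, 0.3, 0.001, 0.001, 0.003, 0, 0, 0, 0.3, 0.001, 0.001, 0.003, 0, 0, 0]

```text
clock: 28.45
tool_pos: [0.4973, 0.0237, 0.0088]
eef_rot: [0.697, 0.717, 0.0, 0.0]
contact_force: [0.5, -0.4, 0.3]
opening: 0.469
finger_force: 15.0
```

send_path:
  ticks: [0.3, 0, 0, 0.001, 0, 0, 0, 0.3, 0, 0, 0.001, 0, 0, 0, 0.3, 0, 0, 0.001, 0, 0, 0]

```text
clock: 28.75
tool_pos: [0.4974, 0.0237, 0.0087]
eef_rot: [0.697, 0.717, 0.0, 0.001]
contact_force: [-2.8, -1.2, 11.0]
opening: 0.471
finger_force: 15.0
```

send_path:
  ticks: [0.3, 0, 0, -0.0005, 0, 0, 0, 0.6, 0, 0, -0.0005, 0, 0, 0, 0.6, 0, 0, -0.0005, 0, 0, 0, 0.6, 0, 0, -0.0005, 0, 0, 0, 0.9, 0, 0, -0.0005, 0, 0, 0, 0.9, 0, 0, -0.0005, 0, 0, 0, 0.9, 0, 0, -0.02, 0, 0, 0, 0.9, 0, 0, -0.06, 0, 0, 0, 1, 0, 0, -0.1, 0, 0, 0, 1, 0, 0, -0.14, 0, 0, 0]

```text
clock: 29.75
tool_pos: [0.4965, 0.0236, 0.149]
eef_rot: [0.697, 0.717, -0.0, -0.0]
contact_force: [0.5, 0.1, -0.2]
opening: 1.001
finger_force: 0.0
```

send_path:
  ticks: [1, 0, 0, 0, 0, 0, 0, 1, 0, 0, 0, 0, 0, 0, 1, 0, 0, 0, 0, 0, 0]

```text
clock: 30.05
tool_pos: [0.4962, 0.0232, 0.1467]
eef_rot: [0.698, 0.717, -0.001, -0.0]
contact_force: [-0.3, -0.2, -0.2]
opening: 0.999
finger_force: 0.0
```

```bash
python3 - <<'E'
from h import *
c=camera_params("wrist");p,d=snapshot("wrist")
W=cloud(c,d);X,Y,Z=np.moveaxis(W,2,0)
m=(abs(X-.497)<.03)&(abs(Y-.025)<.03)&(Z>.018)&(Z<.045);q=W[m];e=cv2.minEnclosingCircle(np.float32(q[:,:2]*1e3));print(len(q),e,np.percentile(q[:,2],[5,50,95]))
togo([.4315,-.2618,.145])
E
```

```text
1967 ((497.5127258300781, 24.75651741027832), 22.01088523864746) [0.02181593 0.02671513 0.03021664]
tcp [0.4961 0.0234 0.1464] go [-0.2833 -0.0723  0.0018]
```

The tub is at (497.5,24.8) against about (497,24) at the start. Now the bottle.

send_path:
  ticks: [1, -0.045, -0.011, 0, 0, 0, 0, 1, -0.09, -0.022, 0, 0, 0, 0, 1, -0.135, -0.033, 0, 0, 0, 0, 1, -0.18, -0.045, 0, 0, 0, 0, 1, -0.225, -0.057, 0, 0, 0, 0, 1, -0.265, -0.068, 0, 0, 0, 0, 1, -0.284, -0.072, 0, 0, 0, 0, 1, -0.284, -0.072, 0, 0, 0, 0, 1, -0.284, -0.072, 0, 0, 0, 0]

```text
clock: 31.0
tool_pos: [0.4325, -0.2611, 0.1468]
eef_rot: [0.697, 0.717, 0.0, -0.001]
contact_force: [-0.5, 0.1, 0.1]
opening: 1.002
finger_force: 0.0
```

```bash
python3 - <<'E'
from h import *
c=camera_params("wrist");p,d=snapshot("wrist")
W=cloud(c,d);X,Y,Z=np.moveaxis(W,2,0)
m=(abs(X-.432)<.03)&(abs(Y+.262)<.03)&(Z>.078)&(Z<.095);q=W[m];print(len(q),cv2.minEnclosingCircle(np.float32(q[:,:2]*1e3)),Z[m].max())
togo([.4315,-.2618,.0262])
E
```

```text
733 ((431.9928894042969, -262.82781982421875), 10.635028839111328) 0.08607674131690246
tcp [ 0.433  -0.2603  0.1471] go [-0.0017 -0.0015  0.1209]
```

send_path:
  ticks: [1, -0.001, -0.001, 0.04, 0, 0, 0, 1, -0.001, -0.001, 0.08, 0, 0, 0, 1, -0.001, -0.001, 0.105, 0, 0, 0, 1, -0.001, -0.001, 0.117, 0, 0, 0, 1, -0.001, -0.001, 0.12, 0, 0, 0, 1, -0.001, -0.001, 0.12, 0, 0, 0, 1, -0.001, -0.001, 0.12, 0, 0, 0]

```text
clock: 31.75
tool_pos: [0.4326, -0.2624, 0.0284]
eef_rot: [0.697, 0.717, 0.0, 0.0]
contact_force: [0.2, -0.4, 0.9]
opening: 1.001
finger_force: 0.0
```

send_path:
  ticks: [0.2, 0, 0, 0, 0, 0, 0, 0.2, 0, 0, 0, 0, 0, 0, 0.2, 0, 0, 0, 0, 0, 0, 0.2, 0, 0, 0, 0, 0, 0, 0.2, 0, 0, 0, 0, 0, 0, 0.2, 0, 0, 0, 0, 0, 0, 0.2, 0, 0, 0, 0, 0, 0, 0.2, 0, 0, 0, 0, 0, 0, 0.2, 0, 0, 0, 0, 0, 0, 0.2, 0, 0, 0, 0, 0, 0]
  force: 15

```text
clock: 32.75
tool_pos: [0.4317, -0.2631, 0.0277]
eef_rot: [0.698, 0.717, -0.0, -0.0]
contact_force: [-0.9, 0.3, 0.2]
opening: 0.399
finger_force: 15.0
```

send_path:
  ticks: [0.2, 0, 0, -0.02, 0, 0, 0, 0.2, 0, 0, -0.045, 0, 0, 0, 0.2, 0.01, 0.005, -0.06, 0, 0, 0, 0.2, 0.04, 0.02, -0.06, 0, 0, 0, 0.2, 0.07, 0.035, -0.06, 0, 0, 0, 0.2, 0.1, 0.048, -0.06, 0, 0, 0, 0.2, 0.13, 0.058, -0.06, 0, 0, 0, 0.2, 0.155, 0.061, -0.06, 0, 0, 0, 0.2, 0.177, 0.061, -0.06, 0, 0, 0, 0.2, 0.177, 0.061, -0.06, 0, 0, 0]

```text
clock: 33.75
tool_pos: [0.4884, -0.0803, 0.0879]
eef_rot: [0.695, 0.719, 0.001, -0.001]
contact_force: [-0.3, -0.1, -1.0]
opening: 0.4
finger_force: 15.0
```

send_path:
  ticks: [0.2, 0, 0, 0, 0, 0, 0, 0.2, 0, 0, 0, 0, 0, 0]

```text
clock: 33.95
tool_pos: [0.4877, -0.0862, 0.0876]
eef_rot: [0.698, 0.716, -0.001, 0.0]
contact_force: [0.0, -0.4, -0.5]
opening: 0.404
finger_force: 15.0
```

```bash
python3 - <<'E'
from h import *
togo([.498,-.0873,.0297])
E
```

```text
tcp [ 0.4877 -0.0862  0.0876] go [-0.0013  0.0103  0.0579]
```

send_path:
  ticks: [0.2, -0.001, 0.01, 0.015, 0, 0, 0, 0.2, -0.001, 0.01, 0.035, 0, 0, 0, 0.2, -0.001, 0.01, 0.049, 0, 0, 0, 0.2, -0.001, 0.01, 0.055, 0, 0, 0, 0.2, -0.001, 0.01, 0.055, 0, 0, 0, 0.2, -0.001, 0.01, 0.055, 0, 0, 0]

```text
clock: 34.55
tool_pos: [0.4982, -0.0858, 0.0331]
eef_rot: [0.698, 0.716, 0.0, 0.0]
contact_force: [-0.7, -0.3, -0.4]
opening: 0.398
finger_force: 15.0
```

send_path:
  ticks: [0.2, -0.001, 0, 0.001, 0, 0, 0, 0.2, -0.001, 0, 0.002, 0, 0, 0, 0.2, -0.001, 0, 0.003, 0, 0, 0, 0.2, -0.001, 0, 0.003, 0, 0, 0, 0.2, -0.001, 0, 0.003, 0, 0, 0]

```text
clock: 35.05
tool_pos: [0.4981, -0.0862, 0.0298]
eef_rot: [0.697, 0.717, 0.0, 0.0]
contact_force: [1.0, 0.3, -1.2]
opening: 0.396
finger_force: 15.0
```

send_path:
  ticks: [0.2, -0.001, 0, 0.001, 0, 0, 0, 0.2, -0.001, 0, 0.0015, 0, 0, 0, 0.2, -0.001, 0, 0.0015, 0, 0, 0]

```text
clock: 35.35
tool_pos: [0.4981, -0.0863, 0.0296]
eef_rot: [0.697, 0.717, 0.001, 0.0]
contact_force: [-2.1, 0.9, 14.4]
opening: 0.395
finger_force: 15.0
```

Contact. I'll release, lift and check everything.

send_path:
  ticks: [0.2, 0, 0, -0.001, 0, 0, 0, 0.6, 0, 0, -0.001, 0, 0, 0, 0.6, 0, 0, -0.001, 0, 0, 0, 0.9, 0, 0, -0.001, 0, 0, 0, 1, 0, 0, -0.001, 0, 0, 0, 1, 0, 0, -0.001, 0, 0, 0, 1, 0, 0, -0.001, 0, 0, 0, 1, 0, 0, -0.03, 0, 0, 0, 1, 0, 0, -0.07, 0, 0, 0, 1, 0, 0, -0.11, 0, 0, 0]

```text
clock: 36.35
tool_pos: [0.4974, -0.0872, 0.1391]
eef_rot: [0.697, 0.717, -0.001, -0.001]
contact_force: [0.7, -0.8, -0.1]
opening: 1.001
finger_force: 0.0
```

send_path:
  ticks: [1, 0.04, 0, -0.04, 0, 0, 0, 1, 0.08, 0, -0.08, 0, 0, 0, 1, 0.12, 0, -0.1, 0, 0, 0, 1, 0.137, 0, -0.1, 0, 0, 0, 1, 0.137, 0, -0.1, 0, 0, 0, 1, 0.137, 0, -0.1, 0, 0, 0]

```text
clock: 36.95
tool_pos: [0.494, 0.0491, 0.238]
eef_rot: [0.697, 0.717, -0.001, 0.0]
contact_force: [-0.4, -0.2, -0.3]
opening: 1.001
finger_force: 0.0
```

```bash
python3 - <<'E'
from h import *
c=camera_params("wrist");p,d=snapshot("wrist");cv2.imwrite("pics/w7.png",p[:,:,::-1]);print(get_state()["tool_pos"])
W=cloud(c,d);X,Y,Z=np.moveaxis(W,2,0)
def f(n,m):
    q=W[m];print(n,len(q),cv2.minEnclosingCircle(np.float32(q[:,:2]*1e3)),q.min(0),q.max(0))
f("tub",(abs(X-.497)<.03)&(abs(Y-.025)<.03)&(Z>.018)&(Z<.045))
f("body",(abs(X-.497)<.03)&(abs(Y+.087)<.03)&(Z>.02)&(Z<.05))
f("cap",(abs(X-.497)<.03)&(abs(Y+.087)<.03)&(Z>.07))
E
```

```text
[0.49386698 0.04810062 0.23755407]
tub 1102 ((497.6466064453125, 24.81334114074707), 22.017169952392578) [0.4761015  0.00283181 0.01899015] [0.51895882 0.04639698 0.03162472]
body 364 ((498.66845703125, -84.15234375), 17.849092483520508) [ 0.48081988 -0.08461239  0.02004935] [ 0.51651703 -0.06751078  0.04974161]
cap 370 ((499.2744445800781, -85.88272857666016), 10.379674911499023) [ 0.48889779 -0.09385319  0.07048092] [ 0.5094306  -0.07605159  0.08774524]
```

View pics/w7.png

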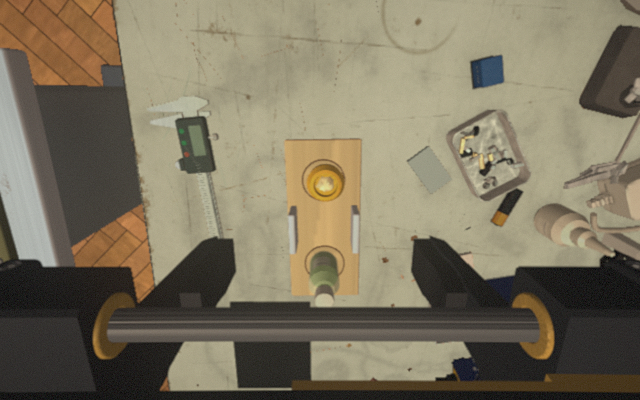

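Both are back at about 1–2 mm from their first positions, seen at (323,182) and (323,270) as in the first wrist view. They stand upright and the arm is clear, so I'm handing in.

```bash
python3 -c "
from plant import *
print(finish_job())"
```

```text
the job is handed in; nothing more can be done
None
```

The job is handed in: by the last camera checks the reel lies flat about 1 mm from the pad's centre, and the bottle and tub stand upright in the caddy about 1–2 mm from where they started; no verdict was returned.

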